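# Drive the dowel flush with the spring pin setter

### The arm

A 6-joint arm with a two-finger parallel gripper is mounted at the origin on the work surface; the furniture and walls round the work are solid. World frame = base frame: x ahead of the robot, y to its left, z up, the work surface at z = 0. Lengths are in m, angles in rad, forces in N, time in s.
With the tool pointing down it reaches from about 0.275 to 0.85 m from the base axis. Payload 19 kg.
Tool frame: the origin (TCP) lies midway between the tips of the shut fingers; the grasp point (between the pads) lies 19 mm behind it; z points along the fingers, y is the direction in which the jaws open and shut (so a half turn about z gives the same grasp; the last joint's range is limited). The gripper opens to 85 mm and grips with 20 to 120 N. Pads are 22 mm wide; open, the fingers measure 114 mm over their backs; the gripper's body (76 mm by 85 mm) begins 54 mm behind the grasp point. The pads swing forward as they close: fully open they stand 13 mm farther back than shut.
Start: joints at [-1.41, 0.15, 1.437, -0, 1.554, -0.134], TCP at [0.167, -0.55, 0.231] pointing down, gripper open.
Joint ranges: [-2.8, 2.8], [-0.68, 2.1], [0.12, 2.68], [-1.39, 4.53], [0.16, 2.79], [-2.81, 2.81]. Speed limits (rad/s): [1.89, 1.89, 2.22, 3.01, 3.01, 3.01].

### API

Orientations are given as a 3x3 rotation matrix whose columns are the frame's x, y, z axes.
In Python, from rig import sensors, capture, get_calibration, bot gives the robot as it stands.
- The arm moves only by the tool jog_arm, never from a script. Its argument "moves" is one flat list of numbers, 6 for each row, row after row: the shift along the tool's x, y, z normalised to -1 to 1, where 1 is 0.25 m, then the turn, a rotation vector about the tool's x, y, z normalised to -1 to 1, where 1 is 90 degrees. In form: [x, y, z, ax, ay, az, x, y, z, ax, ay, az, ...]. A call has 1 to 8 rows; each row is the pose to reach, as a shift and turn from the pose measured when the call began, along the tool's axes at that moment; what a row does not reach only later rows make up. A row lasts 1/10 s, in which the tool goes at most 50 mm and 8.59 degrees, less where a joint would pass 70% of its speed; a pose out of reach is approached as far as the arm can. A call with a number of a shift or a turn outside -1 to 1 is refused whole. A call with a gripper value outside its range is refused whole. "grip" is the opening, from -1 (shut) to 1 (fully open), so that 0 is half open, set as the call begins (left out, the last holds). The fingers move at their own pace and stop on an object; "force" is the grip in N (left out, the last holds). Time passes only in rows, so rows that repeat a pose let the fingers close. It gives the time, the measured TCP pose, the force and the opening at its end, in the units of the state.
- sensors.get_obs(): the state, without advancing time (a new reading comes with each control period).
- capture(name): name is "scene" or "side" or "wrist"; returns (picture, depth): 420x560x3 uint8, blue, green, red; 420x560 float32, m along the optical axis (not along the pixel's ray), 0 where there is no reading.
- get_calibration(name): a dict with "intrinsics" (3x3 intrinsics, pixels), "k1" (the pictures are not rectified: a ray, as slopes to the right and down, at radius r is drawn at 1 + k1 r^2 times it, then the intrinsics apply), "rvec" (rotation vector, rad) and "tvec" (3), from world to camera coordinates, as OpenCV has them; the wrist camera has in their place "mount" (4x4, takes a point from camera to tool coordinates, whose origin is the TCP and whose axes are the flange's). Camera axes: x right, y down, z forward; pixel columns grow to the right and rows downward; lengths in m; the calibration is good to about 2 mm. A picture is of the moment at which its call begins: read the wrist's pose just before it. get_calibration takes no time and is no camera call.
- bot.close_job(): hands the job in, once; it reports no verdict.
The state is a dict: "time_s": time; "joint_pos": joint angles; "qd": joint speeds; "tau": joint torques, N m; "ee_pos": TCP position; "eef_rot": TCP orientation; "wrist_force": force on the tool from outside, world axes, zero at the start; "torque": the same for the moment, N m; "gripper_width": finger opening in m.
Only numpy, scipy, OpenCV 4.12 (cv2) and the standard library are available. Lean on these libraries where they do the work, as an engineer would, in place of code of your own. Each camera call takes 0.05 s, during which the arm holds its last target.

### The job

Use the spring-powered pin setter on the welding table to drive the dowel flush into the aluminium block: draw the T-handle back until you feel the sear catch, without forcing the striker hard against the buffer just behind the catch point, let go of the handle so that the striker stays cocked, then press the trip lever gently down to fire it. The blow must drive the dowel (do not push it in by hand), and leave the loose things round the tool where they are.

Things in the scene. Friction and masses are not known exactly. Their poses are not given: they have to be found in the camera images.
- pin_setter: Pin setter, fixed to the table: dark base plate 12 mm thick, aluminium housing 82 mm high, and at one end an upright aluminium work block with a dark strap. Origin on the table under the striker; x runs along the striker from T-handle to work block, z up. Along x: base plate (86 mm wide) -70 to 135 mm, housing (60 mm wide) -37 to 67 mm, work block 105 to 131 mm.
- striker (a joint): Draw of the striker in m along -x of the pin setter; 0 = nose flush on the work block; about 0.009 at the start (nose rests on the dowel). A spring drives it forward: 4 N at 0, plus 0.12 N per mm. A hidden sear drops in front of its collar at a draw of 0.037 to 0.063, unknown and different each time, and then holds it; lifting the sear adds up to 5 N just before. Weighs 0.35 to 0.7 kg.
- t_handle (a point): Centre of the T-handle's cross-bar at the rear of the striker: level steel bar 14 mm thick, 60 mm long, along y of the pin setter, 90 mm above the table, on a 12 mm post on the 18 mm striker rod (rod top 54 mm above the table). About 55 mm free between bar and housing at the start, open behind. Axes as the pin setter's.
- buffer (a joint): Compression in m of the hidden rubber buffer in the housing, which the striker meets 1.5 mm after the sear has caught; 0 = untouched, 4 N per mm on top of the striker's spring. Over 0.003 (12 N on the buffer, 20 to 24 N in all on the handle) the striker is being forced.
- trip (a joint): Angle of the trip lever in rad: 0 = up, 0.32 = hard stop, grows as the pad is pressed down. It dips and springs up again by itself as the sear rides over the collar and drops in. Pressed, it lifts the sear: the cocked striker fires after 4 to 8 mm at the pad, at 4 to 12 N. Springs back when released. More than 25 N is too hard.
- trip_pad (a point): Middle of the upper face of the steel trip pad (26 mm along the striker, 24 mm across), at the end of the trip lever that sticks out of the housing's -y side; 81 mm above the table. Pressed straight down; the lever's pivot is 42 mm towards the housing.
- dowel (a joint): How far the dowel has been driven in m: 0 = standing 9 mm proud of the work block, 0.009 = flush. It is tight (14 N to move) and stays where it is driven.
- dowel_head (a point): Centre of the head of the steel dowel, 10 mm in diameter, level, 45 mm above the table, in the face of the work block that looks at the striker.
- gauge_block: Bystander: ground steel setting block with drilled holes, 50 x 75 x 25 mm, lying loose; origin under its centre.
- spanner: Bystander: spanner 219 mm long, lying loose; origin under its middle.
- bolt_0: Bystander: bolt standing loose on its head, 51 mm high; origin under its centre.
- nut_0: Bystander: hexagon nut, 19 x 22 x 10 mm, lying loose; origin under its centre.
- tape_measure: Bystander: tape measure, 38 x 99 x 65 mm, standing loose; origin under its centre.

How it is judged:
By the outcome, as a careful person would: the job done as asked, in the order asked, and still so for the second after the job is handed in, with the robot touching nothing.
It also fails if it takes over 48 s, if anything falls off the work surface, if the arm or the gripper's body presses on something with over 40 N, if the wrist force passes 120 N, or if a joint passes its speed limit or range.

## Working session

There is one attempt and no reset: what is moved stays moved. The work goes in short steps, Python scripts to look and compute and a tool call to move; the robot and the scene stay as the last step left them, time stands still between calls to the robot, and variables do not carry over. Pictures are saved under pics/ and viewed, and the job is handed in when it is done.

Besides the shell and the picture viewer there is one more tool, called after ">>>" by a JSON object that holds its "fn" and its "kwargs", one argument or row to a line. jog_arm: Moves the arm, as the interface text tells. Scaled input: -1 to 1 covers 0.25 m each way for a shift and 90 degrees each way for a turn. Its arguments: {"type":"object","properties":{"moves":{"type":"array"},"grip":{"type":"number"},"force":{"type":"number"}},"required":["moves"]}

```bash
ls; mkdir -p pics; python3 - <<'E'
from rig import sensors,capture,get_calibration
import cv2,numpy as np,pickle
o=sensors.get_obs();print(o)
d={}
for n in["scene","side","wrist"]:
    p,z=capture(n);c=get_calibration(n);d[n]=(p,z,c);cv2.imwrite(f"pics/{n}0.png",p);print(n,c)
pickle.dump((o,d),open("s0.pkl","wb"))
E
```

```text
pics
{'time_s': 0.0, 'joint_pos': array([-1.41000499e+00,  1.50964881e-01,  1.43801847e+00, -2.49699347e-05,
        1.55382051e+00, -1.33990755e-01]), 'qd': array([-0.00049639,  0.00085695, -0.00097537,  0.00019596, -0.00095988,
       -0.00276581]), 'tau': array([ 1.08029602e-03, -7.13041019e+01, -5.70872283e+01, -7.26340204e-05,
        8.95671663e-03,  7.95905430e-05]), 'ee_pos': array([ 0.16699317, -0.54995314,  0.23069375]), 'eef_rot': array([[ 9.56865362e-01,  2.90531635e-01, -2.18558163e-04],
       [ 2.90531684e-01, -9.56864630e-01,  1.19158874e-03],
       [ 1.37063648e-04, -1.20368806e-03, -9.99999266e-01]]), 'wrist_force': array([ 0.11153519, -0.47248575,  0.53416951]), 'torque': array([ 0.00208696, -0.04256171,  0.00394816]), 'gripper_width': 0.0853398159510942}
scene {'intrinsics': array([[483.99630882,   0.        , 278.0619157 ],
       [  0.        , 483.99630882, 205.62097769],
       [  0.        ,   0.        ,   1.        ]]), 'k1': -0.14801766252677429, 'rvec': array([ 1.76286016, -1.10530491,  0.67955811]), 'tvec': array([-0.38697397,  0.25018992,  0.65512873])
[... 172 characters left out ...]
]]), 'k1': -0.01666555775733739, 'rvec': array([ 1.92312863, -0.6018066 ,  0.38437075]), 'tvec': array([-0.50227202,  0.13718904,  0.74840509])}
wrist {'intrinsics': array([[307.35450963,   0.        , 283.351289  ],
       [  0.        , 307.35450963, 209.75718574],
       [  0.        ,   0.        ,   1.        ]]), 'k1': 0.0077056897061960885, 'mount': array([[-6.40079071e-04, -9.55860280e-01, -2.93820889e-01,
         7.39178515e-02],
       [ 9.99999645e-01, -4.50967004e-04, -7.11376914e-04,
         1.87540110e-04],
       [ 5.47473411e-04, -2.93821240e-01,  9.55860230e-01,
        -1.41928480e-01],
       [ 0.00000000e+00,  0.00000000e+00,  0.00000000e+00,
         1.00000000e+00]])}
```

View pics/scene0.png

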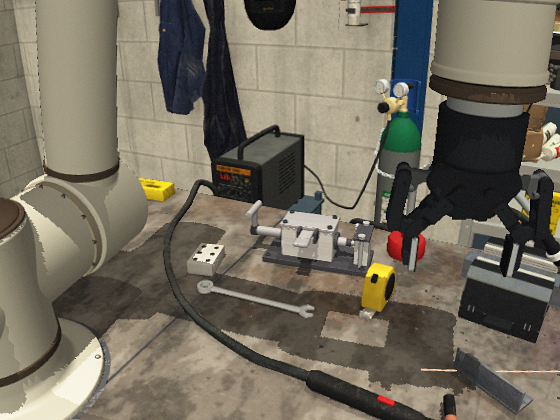

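View pics/side0.png

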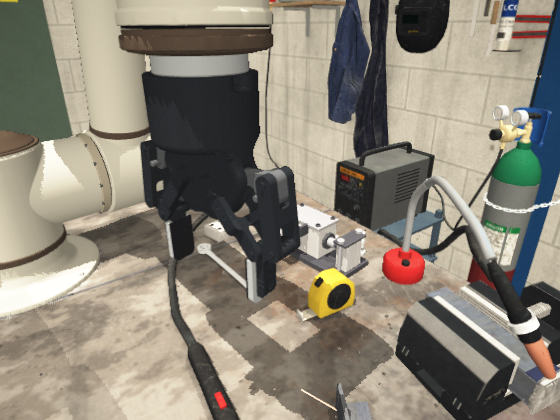

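View pics/wrist0.png

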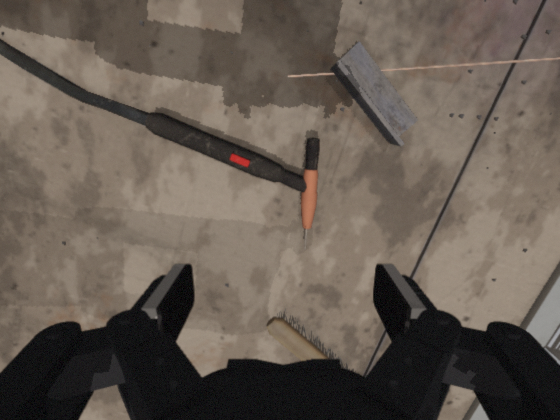

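The scene view shows the setter around (310,240): T-handle at (252,215), trip pad near (302,240), work block at (363,243). The gauge block is at (207,258), the spanner at (255,297) and the tape at (378,287). The wrist camera is looking elsewhere.

```bash
cat > h.py <<'E'
import cv2,numpy as np
def ray(c,u,v):
    K=c['intrinsics']
    p=cv2.undistortPoints(np.array([[[u,v]]],float),K,np.array([c['k1'],0,0,0,0.]))[0,0]
    return np.array([p[0],p[1],1.])
def T_wc(c,o=None):  # camera->world
    if 'mount' in c:
        M=np.eye(4);M[:3,:3]=o['eef_rot'];M[:3,3]=o['ee_pos'];return M@c['mount']
    R=cv2.Rodrigues(c['rvec'])[0];M=np.eye(4);M[:3,:3]=R.T;M[:3,3]=-R.T@c['tvec'];return M
def wpt(c,u,v,d,o=None):
    T=T_wc(c,o);return T[:3,:3]@(ray(c,u,v)*d)+T[:3,3]
def atz(c,u,v,z,o=None):
    T=T_wc(c,o);r=T[:3,:3]@ray(c,u,v);t=T[:3,3];return t+r*(z-t[2])/r[2]
def proj(c,P,o=None):
    T=np.linalg.inv(T_wc(c,o));P=np.atleast_2d(P)@T[:3,:3].T+T[:3,3]
    return cv2.projectPoints(P,np.zeros(3),np.zeros(3),c['intrinsics'],np.array([c['k1'],0,0,0,0.]))[0][:,0]
def tri(obs):  # [(c,u,v,o)]
    A=np.zeros((3,3));b=np.zeros(3)
    for c,u,v,o in obs:
        T=T_wc(c,o);d=T[:3,:3]@ray(c,u,v);d/=np.linalg.norm(d);P=np.eye(3)-np.outer(d,d);A+=P;b+=P@T[:3,3]
    X=np.linalg.solve(A,b)
    return X
E
python3 - <<'E'
import pickle,cv2
from h import *
o,d=pickle.load(open("s0.pkl","rb"))
p,z,c=d["scene"]
cr=p[185:325,180:410];cv2.imwrite("pics/sc_crop.png",cv2.resize(cr,None,fx=3.45,fy=3.45,interpolation=cv2.INTER_CUBIC))
p2=d["side"][0][190:330,180:380];cv2.imwrite("pics/sd_crop.png",cv2.resize(p2,None,fx=4,fy=4,interpolation=cv2.INTER_CUBIC))
E
```

```text
(no output)
```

View pics/sc_crop.png

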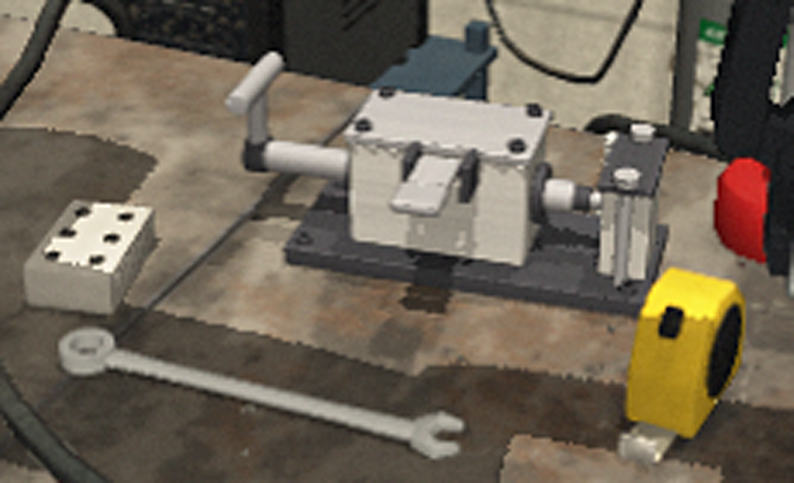

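View pics/sd_crop.png

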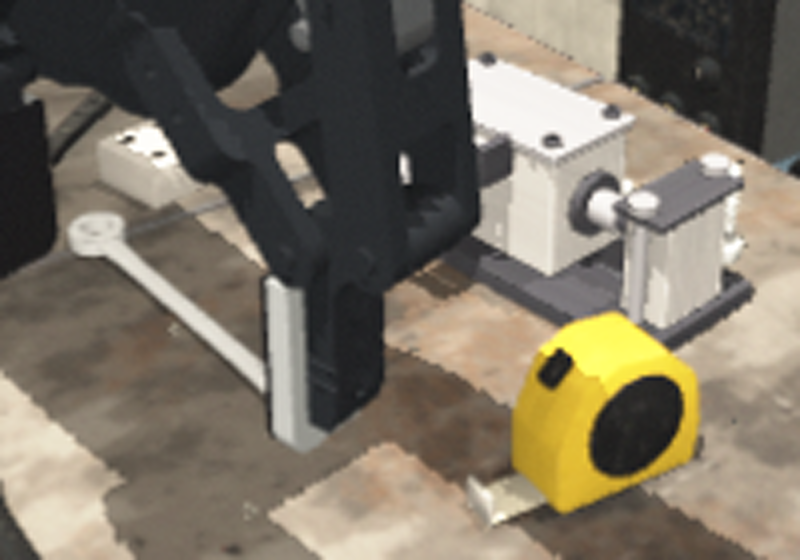

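The crop shows the bar ends near crop (240,100) and (272,62), the trip pad near (425,187), and four housing screws at (387,93), (363,126), (534,110) and (517,147).

```bash
python3 - <<'E'
import pickle,cv2
from h import *
np.set_printoptions(precision=4,suppress=True)
o,d=pickle.load(open("s0.pkl","rb"))
p,z,c=d["scene"]
for n,x,y,h in [("scr_bl",387,93,.082),("scr_fl",363,126,.082),("scr_br",534,110,.082),("scr_fr",517,147,.082),("top mid",450,125,.082),("barN",240,98,.097),("barF",272,62,.097),("barmid",257,80,.097),("pad",425,187,.081),("padfrontedge",410,207,.081),("nutbolt", 563,195,.045),("wblk top",632,160,.082),("base corner fl",287,250,.012),("base fr",655,300,.012),("tape top",700,280,.065),("gauge",97,235,.025),("table",450,420,0)]:
    u=180+(x+.5)/3.45-.5;v=185+(y+.5)/3.45-.5
    print(n,round(u,1),round(v,1),wpt(c,u,v,z[int(round(v)),int(round(u))]),atz(c,u,v,h))
E
```

```text
scr_bl 291.8 211.6 [ 0.5096 -0.2105  0.0855] [ 0.5162 -0.2074  0.082 ]
scr_fl 284.9 221.2 [ 0.4668 -0.216   0.0857] [ 0.4733 -0.2128  0.082 ]
scr_br 334.4 216.5 [ 0.5238 -0.2935  0.0855] [ 0.5305 -0.2911  0.082 ]
scr_fr 329.5 227.3 [ 0.4816 -0.2997  0.0841] [ 0.4853 -0.2983  0.082 ]
top mid 310.1 220.9 [ 0.4942 -0.2557  0.082 ] [ 0.4942 -0.2557  0.082 ]
barN 249.2 213.1 [ 0.4555 -0.1461  0.0935] [ 0.4493 -0.1498  0.097 ]
barF 258.5 202.6 [ 0.5005 -0.1419  0.0955] [ 0.4977 -0.1434  0.097 ]
barmid 254.1 207.8 [ 0.4744 -0.1465  0.0963] [ 0.4732 -0.1472  0.097 ]
pad 302.8 238.8 [ 0.4279 -0.27    0.0802] [ 0.4266 -0.2705  0.081 ]
padfrontedge 298.5 244.6 [ 0.4086 -0.2702  0.0785] [ 0.4047 -0.272   0.081 ]
nutbolt 342.8 241.2 [ 0.501  -0.3202  0.0496] [ 0.5088 -0.3176  0.045 ]
wblk top 362.8 231.0 [ 0.5166 -0.3531  0.071 ] [ 0.4966 -0.3587  0.082 ]
base corner fl 262.8 257.1 [ 0.4454 -0.178   0.0092] [ 0.4414 -0.1802  0.012 ]
base fr 369.5 271.6 [ 0.4054 -0.4005  0.0599] [ 0.4778 -0.382   0.012 ]
tape top 382.5 265.8 [ 0.4301 -0.4157  0.0609] [ 0.4236 -0.4172  0.065 ]
gauge 207.8 252.8 [ 0.3909 -0.0879  0.0256] [ 0.3918 -0.0872  0.025 ]
table 310.1 306.4 [ 0.3437 -0.3209  0.0063] [ 0.3513 -0.3177 -0.    ]
```

>>> {"fn": "jog_arm", "kwargs": {
  "moves": [0.96, -0.8, -0.08, 0, 0, 0.079, 0.96, -0.8, -0.08, 0, 0, 0.079, 0.96, -0.8, -0.08, 0, 0, 0.079, 0.96, -0.8, -0.08, 0, 0, 0.079, 0.96, -0.8, -0.08, 0, 0, 0.079, 0.96, -0.8, -0.08, 0, 0, 0.079, 0.96, -0.8, -0.08, 0, 0, 0.079, 0.96, -0.8, -0.08, 0, 0, 0.079],
  "grip": -0.05
}}

```text
time_s: 0.95
ee_pos: [0.3394, -0.2875, 0.2513]
eef_rot: [[0.985, 0.173, 0.0], [0.173, -0.985, 0.0], [0.0, -0.0, -1.0]]
wrist_force: [-0.0, -0.3, 1.1]
gripper_width: 0.0407
```

```bash
cat > snap.py <<'E'
import sys,pickle,cv2
from rig import sensors,capture,get_calibration
o=sensors.get_obs();t=sys.argv[1];d={}
for n in sys.argv[2:]:
    p,z=capture(n);d[n]=(p,z,get_calibration(n));cv2.imwrite(f"pics/{n}{t}.png",p)
pickle.dump((o,d),open(f"s{t}.pkl","wb"))
print(o['time_s'],o['ee_pos'],o['eef_rot'],o['wrist_force'],o['gripper_width'])
E
python3 snap.py 1 wrist side
```

```text
0.95 [ 0.339443   -0.28754778  0.25132483] [[ 9.84930950e-01  1.72947677e-01  3.52569379e-04]
 [ 1.72947503e-01 -9.84930929e-01  4.75617820e-04]
 [ 4.29513483e-04 -4.07474717e-04 -9.99999825e-01]] [-0.02853739 -0.32519667  1.11607224] 0.04065346731148373
```

View pics/wrist1.png

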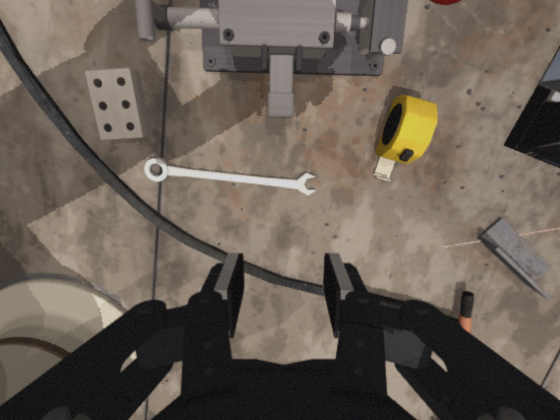

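View pics/side1.png

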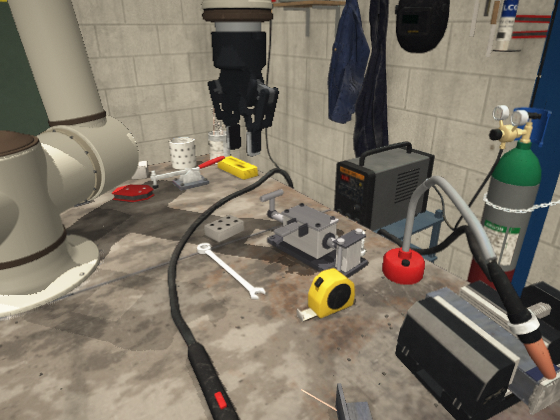

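Wrist view: the base plate's front edge runs (205,70)–(382,76), the trip pad end face is near (281,104), housing screws are at (228,36) and (327,41), and the bar is at (145,15). The side view is now clear, with the bar at (270,200). I'll move over the tool for a better view.

>>> {"fn": "jog_arm", "kwargs": {
  "moves": [0.45, -0.2, 0, 0, 0, 0, 0.45, -0.2, 0, 0, 0, 0, 0.45, -0.2, 0, 0, 0, 0, 0.45, -0.2, 0, 0, 0, 0]
}}

```text
time_s: 1.45
ee_pos: [0.442, -0.2208, 0.2501]
eef_rot: [[0.985, 0.171, -0.001], [0.171, -0.985, 0.002], [-0.001, -0.002, -1.0]]
wrist_force: [-0.2, -0.1, -1.2]
gripper_width: 0.0409
```

```bash
python3 snap.py 2 wrist
python3 - <<'E'
import pickle,cv2
o,d=pickle.load(open("s1.pkl","rb"))
p=d["side"][0][170:290,190:380];cv2.imwrite("pics/sd1_crop.png",cv2.resize(p,None,fx=4.2,fy=4.2,interpolation=cv2.INTER_CUBIC))
E
```

```text
1.45 [ 0.44198676 -0.22076987  0.25007076] [[ 0.98521877  0.17129501 -0.0014143 ]
 [ 0.17129742 -0.98521771  0.00180518]
 [-0.00108418 -0.00202076 -0.99999737]] [-0.2059998  -0.11184905 -1.199683  ] 0.0409123335861371
```

View pics/wrist2.png

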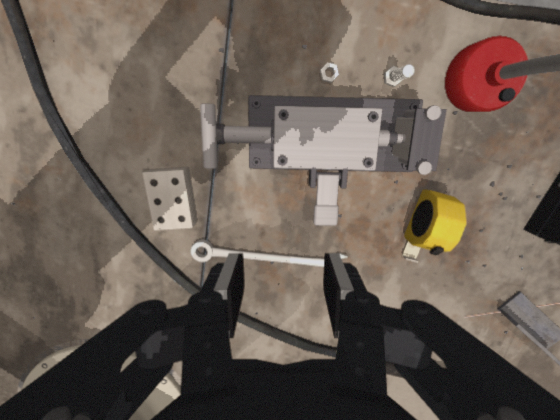

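View pics/sd1_crop.png

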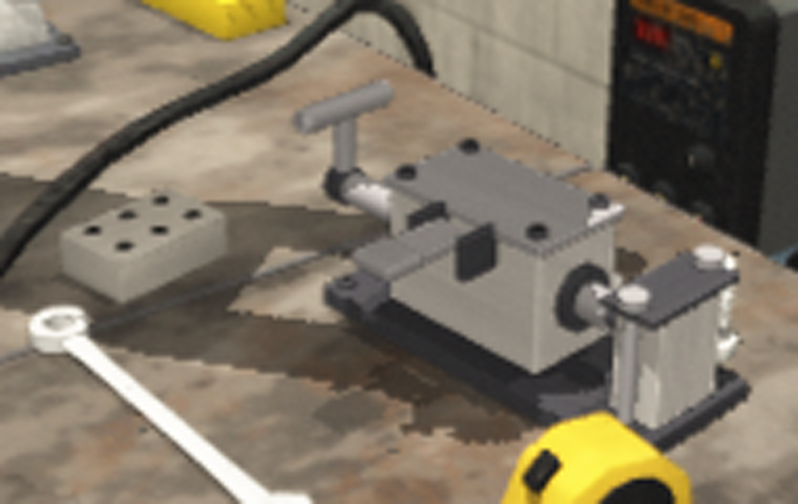

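Wrist 2 shows the bar from (209,104) to (209,168), the pad at (326,214), and screws at (284,115), (373,116), (283,160) and (368,162). The nut is at (330,72) and the bolt at (398,75), both behind the tool. In the side crop the bar ends are at (303,122) and (388,93), and the pad centre is near (388,262).

```bash
python3 - <<'E'
import pickle,cv2
from h import *
np.set_printoptions(precision=4,suppress=True)
o,d=pickle.load(open("s2.pkl","rb"));p,z,c=d["wrist"]
cr=p[90:240,190:400];cv2.imwrite("pics/w2_crop.png",cv2.resize(cr,None,fx=3.8,fy=3.8,interpolation=cv2.INTER_CUBIC))
o1,d1=pickle.load(open("s1.pkl","rb"));cs=d1["side"][2]
S=lambda x,y:(190+x/4.2,170+y/4.2)
W={}
for n,u,v,h in [("sbl",284,115,.084),("sbr",373,116,.084),("sfl",283,160,.084),("sfr",368,162,.084),("barF",209,105,.097),("barN",209,167,.097),("pad",326.5,214,.081)]:
    W[n]=atz(c,u,v,h,o);print(n,wpt(c,u,v,z[int(v),int(u)],o),W[n])
for n,u,v,x,y in [("barF",209,105,388,93),("barN",209,167,303,122),("pad",326.5,214,393,258),("sbl",284,115,470,146),("sfr",368,162,537,231)]:
    print("tri",n,tri([(c,u,v,o),(cs,*S(x,y),None)]))
m=np.mean([W[k] for k in("sbl","sbr","sfl","sfr")],0)
e=(W["sbr"]-W["sbl"]+W["sfr"]-W["sfl"]);print("yaw",np.degrees(np.arctan2(e[1],e[0])),m)
E
```

```text
sbl [ 0.5149 -0.2085  0.0867] [ 0.5149 -0.2085  0.084 ]
sbr [ 0.5284 -0.2918  0.0867] [ 0.5285 -0.2926  0.084 ]
sfl [ 0.4727 -0.2149  0.0858] [ 0.4725 -0.2149  0.084 ]
sfr [ 0.4852 -0.2984  0.0858] [ 0.485  -0.2989  0.084 ]
barF [ 0.5118 -0.1397  0.0958] [ 0.5118 -0.14    0.097 ]
barN [ 0.4553 -0.1454  0.0963] [ 0.4555 -0.1456  0.097 ]
pad [ 0.4232 -0.2705  0.0797] [ 0.4236 -0.2702  0.081 ]
tri barF [ 0.5125 -0.1389  0.0894]
tri barN [ 0.455  -0.1449  0.0896]
tri pad [ 0.4234 -0.2717  0.077 ]
tri sbl [ 0.5153 -0.2088  0.0839]
tri sfr [ 0.4852 -0.2991  0.0837]
yaw -81.17063833746901 [ 0.5002 -0.2537  0.084 ]
```

View pics/w2_crop.png

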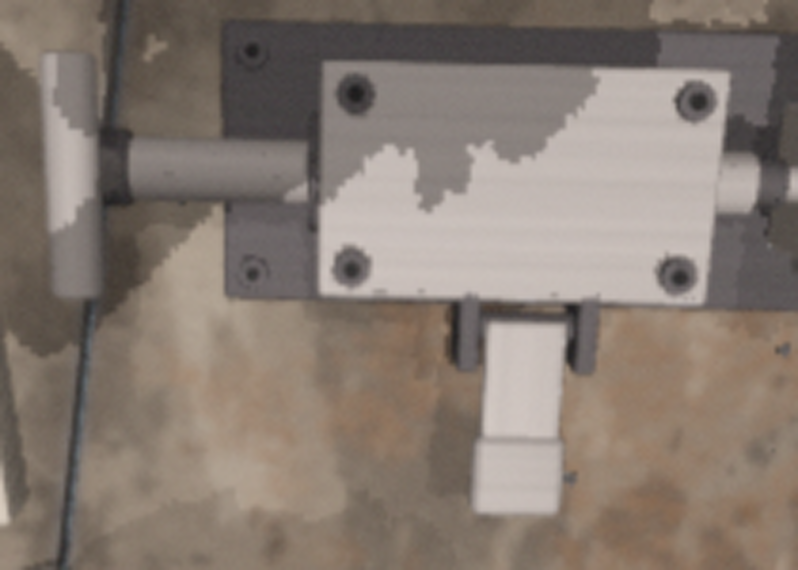

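Triangulated bar height is 0.0895 m and screws 0.084 m, which matches the text. The bar centre is about (0.4835, -0.1415). Next I hook the front finger between the bar and the housing without gripping.

>>> {"fn": "jog_arm", "kwargs": {
  "moves": [0.216, -0.283, 0, 0, 0, 0.012, 0.216, -0.283, 0, 0, 0, 0.012, 0.216, -0.283, 0.1, 0, 0, 0.012, 0.216, -0.283, 0.3, 0, 0, 0.012, 0.216, -0.283, 0.48, 0, 0, 0.012, 0.216, -0.283, 0.5, 0, 0, 0.012, 0.216, -0.283, 0.5, 0, 0, 0.012]
}}

```text
time_s: 2.2
ee_pos: [0.4813, -0.1436, 0.1255]
eef_rot: [[0.989, 0.15, -0.003], [0.15, -0.989, 0.002], [-0.003, -0.002, -1.0]]
wrist_force: [0.6, -0.9, 0.9]
gripper_width: 0.0408
```

```bash
python3 snap.py 3 wrist side scene; python3 - <<'E'
import pickle,cv2,numpy as np
o,d=pickle.load(open("s3.pkl","rb"))
a=cv2.resize(d["side"][0][130:270,190:350],(400,350),interpolation=2)
b=cv2.resize(d["scene"][0][130:270,190:350],(400,350),interpolation=2)
cv2.imwrite("pics/c3.png",np.hstack([a,b]))
E
```

```text
2.2 [ 0.48125292 -0.14360488  0.12553141] [[ 0.98860714  0.15048737 -0.00307804]
 [ 0.15049328 -0.98860942  0.00178626]
 [-0.00277417 -0.00222914 -0.99999367]] [ 0.63116351 -0.88163129  0.94808118] 0.04081745198238424
```

View pics/wrist3.png

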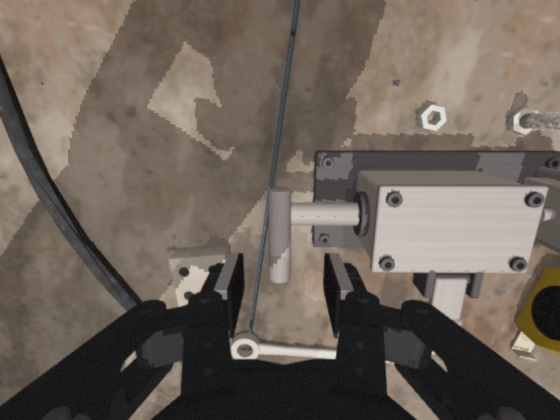

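View pics/c3.png

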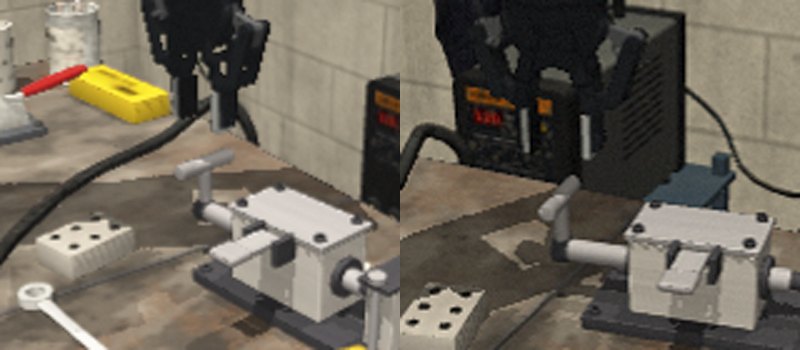

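The wrist picture shows the bar at column 280, midway between the fingers, with its ends at (279,190) and (279,278). I descend.

>>> {"fn": "jog_arm", "kwargs": {
  "moves": [0.005, -0.004, 0.1, 0, 0, 0, 0.008, -0.006, 0.2, 0, 0, 0, 0.008, -0.006, 0.238, 0, 0, 0, 0.008, -0.006, 0.238, 0, 0, 0, 0.008, -0.006, 0.238, 0, 0, 0]
}}

```text
time_s: 2.85
ee_pos: [0.4852, -0.1421, 0.0697]
eef_rot: [[0.988, 0.151, 0.003], [0.151, -0.988, -0.001], [0.003, 0.001, -1.0]]
wrist_force: [0.7, -0.7, -0.4]
gripper_width: 0.0407
```

```bash
python3 snap.py 4 side scene; python3 - <<'E'
import pickle,cv2,numpy as np
o,d=pickle.load(open("s4.pkl","rb"))
a=cv2.resize(d["side"][0][130:270,190:350],(400,350),interpolation=2)
b=cv2.resize(d["scene"][0][130:270,190:350],(400,350),interpolation=2)
cv2.imwrite("pics/c4.png",np.hstack([a,b]))
E
```

```text
2.85 [ 0.48518738 -0.1420882   0.06966251] [[ 9.88466509e-01  1.51416173e-01  2.66524964e-03]
 [ 1.51418794e-01 -9.88469369e-01 -8.09404857e-04]
 [ 2.51196064e-03  1.20363848e-03 -9.99996121e-01]] [ 0.74840731 -0.71319604 -0.42857171] 0.04067573345262089
```

View pics/c4.png

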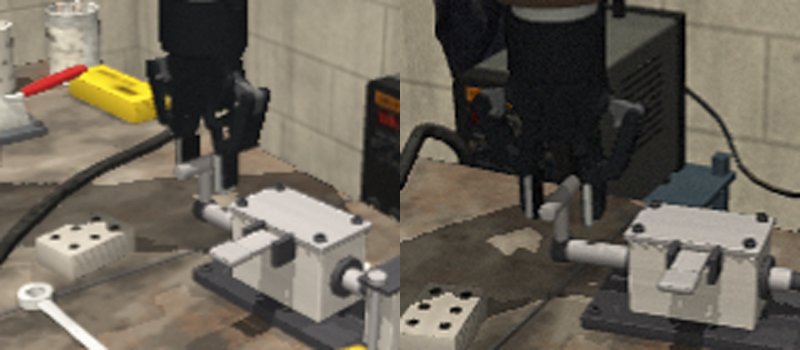

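The fingers straddle the bar with nothing touched. Now I close the free gap and draw along tool -y.

>>> {"fn": "jog_arm", "kwargs": {
  "moves": [0, -0.02, 0, 0, 0, 0, 0, -0.04, 0.008, 0, 0, 0, 0, -0.048, 0.008, 0, 0, 0]
}}

```text
time_s: 3.25
ee_pos: [0.4833, -0.1295, 0.0676]
eef_rot: [[0.988, 0.152, 0.003], [0.152, -0.988, -0.001], [0.003, 0.001, -1.0]]
wrist_force: [-0.3, -0.2, -0.6]
gripper_width: 0.0407
```

>>> {"fn": "jog_arm", "kwargs": {
  "moves": [0, -0.012, 0, 0, 0, 0, 0, -0.024, 0, 0, 0, 0, 0, -0.024, 0, 0, 0, 0]
}}

```text
time_s: 3.55
ee_pos: [0.4824, -0.1236, 0.0677]
eef_rot: [[0.988, 0.152, 0.003], [0.152, -0.988, -0.002], [0.003, 0.002, -1.0]]
wrist_force: [0.5, -5.4, -1.0]
gripper_width: 0.0408
```

>>> {"fn": "jog_arm", "kwargs": {
  "moves": [0, -0.02, 0, 0, 0, 0, 0, -0.04, 0, 0, 0, 0, 0, -0.06, 0, 0, 0, 0, 0, -0.072, 0, 0, 0, 0, 0, -0.072, 0, 0, 0, 0]
}}

```text
time_s: 4.05
ee_pos: [0.4797, -0.1061, 0.0677]
eef_rot: [[0.988, 0.152, 0.004], [0.152, -0.988, -0.002], [0.003, 0.003, -1.0]]
wrist_force: [1.5, -7.6, -2.3]
gripper_width: 0.0405
```

>>> {"fn": "jog_arm", "kwargs": {
  "moves": [0, -0.006, 0, 0, 0, 0, 0, -0.006, 0, 0, 0, 0]
}}

```text
time_s: 4.25
ee_pos: [0.4796, -0.1051, 0.0677]
eef_rot: [[0.988, 0.152, 0.004], [0.152, -0.988, -0.004], [0.003, 0.004, -1.0]]
wrist_force: [1.7, -8.0, -2.7]
gripper_width: 0.0408
```

>>> {"fn": "jog_arm", "kwargs": {
  "moves": [0, -0.008, 0, 0, 0, 0, 0, -0.008, 0, 0, 0, 0]
}}

```text
time_s: 4.45
ee_pos: [0.4794, -0.1036, 0.0677]
eef_rot: [[0.988, 0.152, 0.004], [0.152, -0.988, -0.004], [0.003, 0.005, -1.0]]
wrist_force: [2.2, -7.9, -3.0]
gripper_width: 0.0409
```

>>> {"fn": "jog_arm", "kwargs": {
  "moves": [0, -0.006, 0, 0, 0, 0, 0, -0.006, 0, 0, 0, 0]
}}

```text
time_s: 4.65
ee_pos: [0.4792, -0.1027, 0.0677]
eef_rot: [[0.988, 0.152, 0.004], [0.152, -0.988, -0.006], [0.003, 0.006, -1.0]]
wrist_force: [2.2, -7.8, -2.8]
gripper_width: 0.0403
```

>>> {"fn": "jog_arm", "kwargs": {
  "moves": [0, -0.006, 0, 0, 0, 0, 0, -0.006, 0, 0, 0, 0]
}}

```text
time_s: 4.85
ee_pos: [0.4791, -0.1017, 0.0676]
eef_rot: [[0.988, 0.152, 0.004], [0.152, -0.988, -0.007], [0.003, 0.007, -1.0]]
wrist_force: [1.6, -8.1, -3.3]
gripper_width: 0.0403
```

>>> {"fn": "jog_arm", "kwargs": {
  "moves": [0, -0.006, 0, 0, 0, 0, 0, -0.006, 0, 0, 0, 0]
}}

```text
time_s: 5.05
ee_pos: [0.479, -0.1008, 0.0676]
eef_rot: [[0.988, 0.152, 0.004], [0.152, -0.988, -0.008], [0.003, 0.008, -1.0]]
wrist_force: [1.7, -8.9, -2.7]
gripper_width: 0.0404
```

>>> {"fn": "jog_arm", "kwargs": {
  "moves": [0, -0.006, 0, 0, 0, 0, 0, -0.006, 0, 0, 0, 0]
}}

```text
time_s: 5.25
ee_pos: [0.4789, -0.0999, 0.0676]
eef_rot: [[0.988, 0.152, 0.005], [0.152, -0.988, -0.009], [0.003, 0.009, -1.0]]
wrist_force: [0.9, -8.1, -3.5]
gripper_width: 0.0405
```

>>> {"fn": "jog_arm", "kwargs": {
  "moves": [0, -0.006, 0, 0, 0, 0, 0, -0.006, 0, 0, 0, 0]
}}

```text
time_s: 5.45
ee_pos: [0.4787, -0.099, 0.0676]
eef_rot: [[0.988, 0.151, 0.005], [0.151, -0.988, -0.01], [0.003, 0.011, -1.0]]
wrist_force: [1.1, -9.1, -3.4]
gripper_width: 0.0403
```

>>> {"fn": "jog_arm", "kwargs": {
  "moves": [0, -0.006, 0, 0.007, 0, 0, 0, -0.006, 0, 0.007, 0, 0]
}}

```text
time_s: 5.65
ee_pos: [0.4786, -0.0982, 0.0677]
eef_rot: [[0.988, 0.151, 0.004], [0.151, -0.988, 0.0], [0.003, 0.001, -1.0]]
wrist_force: [0.4, -8.6, -0.4]
gripper_width: 0.0404
```

>>> {"fn": "jog_arm", "kwargs": {
  "moves": [0, -0.006, 0, 0.003, 0, 0, 0, -0.006, 0, 0.003, 0, 0]
}}

```text
time_s: 5.85
ee_pos: [0.4785, -0.0975, 0.0678]
eef_rot: [[0.989, 0.151, 0.003], [0.151, -0.989, 0.004], [0.004, -0.003, -1.0]]
wrist_force: [0.8, -8.3, -1.0]
gripper_width: 0.0408
```

>>> {"fn": "jog_arm", "kwargs": {
  "moves": [0, -0.006, 0, 0.001, 0, 0, 0, -0.006, 0, 0.001, 0, 0]
}}

```text
time_s: 6.05
ee_pos: [0.4784, -0.0966, 0.0678]
eef_rot: [[0.989, 0.151, 0.003], [0.151, -0.989, 0.004], [0.004, -0.004, -1.0]]
wrist_force: [0.9, -8.6, -1.8]
gripper_width: 0.0405
```

>>> {"fn": "jog_arm", "kwargs": {
  "moves": [0, -0.006, 0, 0.001, 0, 0, 0, -0.006, 0, 0.001, 0, 0]
}}

```text
time_s: 6.25
ee_pos: [0.4782, -0.0957, 0.0679]
eef_rot: [[0.989, 0.151, 0.003], [0.151, -0.989, 0.004], [0.004, -0.004, -1.0]]
wrist_force: [0.5, -8.4, -2.3]
gripper_width: 0.0407
```

>>> {"fn": "jog_arm", "kwargs": {
  "moves": [0, -0.006, 0, 0.001, 0, 0, 0, -0.006, 0, 0.001, 0, 0]
}}

```text
time_s: 6.45
ee_pos: [0.4781, -0.0948, 0.0679]
eef_rot: [[0.989, 0.151, 0.003], [0.151, -0.989, 0.005], [0.004, -0.005, -1.0]]
wrist_force: [0.5, -8.0, -3.4]
gripper_width: 0.0406
```

>>> {"fn": "jog_arm", "kwargs": {
  "moves": [0, -0.006, 0, 0.001, 0, 0, 0, -0.006, 0, 0.001, 0, 0]
}}

```text
time_s: 6.65
ee_pos: [0.478, -0.0939, 0.0679]
eef_rot: [[0.989, 0.151, 0.003], [0.151, -0.989, 0.005], [0.004, -0.005, -1.0]]
wrist_force: [1.0, -8.0, -3.8]
gripper_width: 0.0405
```

>>> {"fn": "jog_arm", "kwargs": {
  "moves": [0, -0.006, 0, 0.001, 0, 0, 0, -0.006, 0, 0.001, 0, 0]
}}

```text
time_s: 6.85
ee_pos: [0.4778, -0.093, 0.0679]
eef_rot: [[0.989, 0.15, 0.003], [0.15, -0.989, 0.006], [0.004, -0.005, -1.0]]
wrist_force: [2.5, -9.5, -4.1]
gripper_width: 0.0403
```

>>> {"fn": "jog_arm", "kwargs": {
  "moves": [0, -0.006, 0.002, 0, 0, 0, 0, -0.006, 0.002, 0, 0, 0]
}}

```text
time_s: 7.05
ee_pos: [0.4778, -0.0924, 0.0677]
eef_rot: [[0.989, 0.15, 0.003], [0.15, -0.989, 0.004], [0.004, -0.004, -1.0]]
wrist_force: [-1.7, -10.2, 2.4]
gripper_width: 0.0404
```

>>> {"fn": "jog_arm", "kwargs": {
  "moves": [0, -0.006, 0.001, 0, 0, 0, 0, -0.006, 0.001, 0, 0, 0]
}}

```text
time_s: 7.25
ee_pos: [0.4777, -0.0918, 0.0677]
eef_rot: [[0.989, 0.15, 0.004], [0.15, -0.989, 0.002], [0.004, -0.002, -1.0]]
wrist_force: [-0.3, -12.2, 0.2]
gripper_width: 0.0406
```

>>> {"fn": "jog_arm", "kwargs": {
  "moves": [0, -0.006, 0, 0, 0, 0, 0, -0.006, 0, 0, 0, 0]
}}

```text
time_s: 7.45
ee_pos: [0.4776, -0.0914, 0.0678]
eef_rot: [[0.989, 0.15, 0.004], [0.15, -0.989, 0.0], [0.004, 0.0, -1.0]]
wrist_force: [0.6, -13.4, -4.1]
gripper_width: 0.0403
```

>>> {"fn": "jog_arm", "kwargs": {
  "moves": [0, -0.006, 0, 0, 0, 0, 0, -0.006, 0, 0, 0, 0]
}}

```text
time_s: 7.65
ee_pos: [0.4776, -0.091, 0.0678]
eef_rot: [[0.989, 0.15, 0.004], [0.15, -0.989, -0.002], [0.004, 0.002, -1.0]]
wrist_force: [2.8, -14.8, -5.5]
gripper_width: 0.0405
```

The force has risen about 5 N, which could be the sear ramp or the buffer. I'll look at the trip lever to tell which.

```bash
python3 snap.py 5 side scene; python3 - <<'E'
import pickle,cv2,numpy as np
o,d=pickle.load(open("s5.pkl","rb"));o4,d4=pickle.load(open("s4.pkl","rb"))
f=lambda p,a:cv2.resize(p[a[0]:a[0]+60,a[1]:a[1]+80],(400,300),interpolation=2)
cv2.imwrite("pics/c5.png",np.vstack([np.hstack([f(d4["side"][0],(205,250)),f(d["side"][0],(205,250))]),np.hstack([f(d4["scene"][0],(205,265)),f(d["scene"][0],(205,265))])]))
E
```

```text
7.65 [ 0.47757721 -0.09104776  0.06777708] [[ 0.98870921  0.14978119  0.00443862]
 [ 0.14979053 -0.98871602 -0.00184991]
 [ 0.00411145  0.00249389 -0.99998844]] [  2.77923807 -14.81091848  -5.48019819] 0.04047125969547692
```

View pics/c5.png

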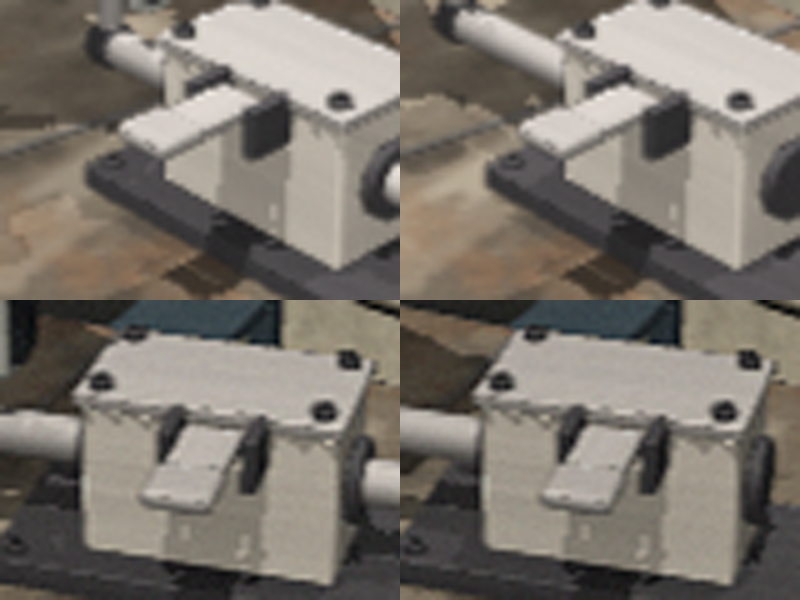

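The pad stands at the same height as at the start, so the lever has dipped and sprung up and the striker is lightly on the buffer (about 1.3 mm). I'll ease forward to see whether the sear takes the load.

>>> {"fn": "jog_arm", "kwargs": {
  "moves": [0, 0.004, 0, 0, 0, 0, 0, 0.008, 0, 0, 0, 0]
}}

```text
time_s: 7.95
ee_pos: [0.478, -0.0939, 0.0677]
eef_rot: [[0.989, 0.149, 0.005], [0.149, -0.989, -0.003], [0.004, 0.004, -1.0]]
wrist_force: [2.4, -8.4, -4.0]
gripper_width: 0.0404
```

>>> {"fn": "jog_arm", "kwargs": {
  "moves": [0, 0.004, 0, 0, 0, 0, 0, 0.008, 0, 0, 0, 0]
}}

```text
time_s: 8.15
ee_pos: [0.4782, -0.0958, 0.0677]
eef_rot: [[0.989, 0.149, 0.004], [0.149, -0.989, -0.003], [0.004, 0.003, -1.0]]
wrist_force: [-0.0, 0.4, -0.1]
gripper_width: 0.0407
```

The force has dropped to zero and the sear is holding. I clear the bar by 6 mm and lift straight up.

>>> {"fn": "jog_arm", "kwargs": {
  "moves": [0, 0.02, 0, 0, 0, 0, 0, 0.028, 0, 0, 0, 0, 0, 0.028, -0.1, 0, 0, 0, 0, 0.028, -0.25, 0, 0, 0, 0, 0.028, -0.4, 0, 0, 0, 0, 0.028, -0.5, 0, 0, 0, 0, 0.028, -0.5, 0, 0, 0]
}}

```text
time_s: 8.85
ee_pos: [0.4799, -0.1029, 0.1963]
eef_rot: [[0.989, 0.149, 0.009], [0.149, -0.989, -0.005], [0.009, 0.006, -1.0]]
wrist_force: [0.1, 0.2, -0.8]
gripper_width: 0.0409
```

```bash
python3 snap.py 6 side scene; python3 - <<'E'
import pickle,cv2,numpy as np
o,d=pickle.load(open("s6.pkl","rb"))
a=cv2.resize(d["side"][0][160:300,220:380],(400,350),interpolation=2)
b=cv2.resize(d["scene"][0][170:310,220:380],(400,350),interpolation=2)
cv2.imwrite("pics/c6.png",np.hstack([a,b]))
E
```

```text
8.85 [ 0.47994607 -0.10289276  0.19626976] [[ 0.98873033  0.14940972  0.00943776]
 [ 0.1494572  -0.98875778 -0.00453968]
 [ 0.00865339  0.00589906 -0.99994516]] [ 0.10707607  0.16517319 -0.82111562] 0.04094212170621637
```

View pics/c6.png

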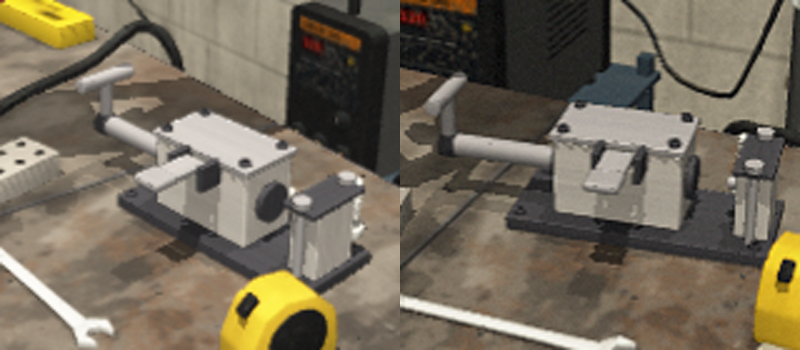

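The striker stays cocked: the bar is well back, the nose is withdrawn into the housing, and the dowel still stands proud. Next I shut the fingers and go over the pad.

>>> {"fn": "jog_arm", "kwargs": {
  "moves": [-0.324, 0.631, 0, 0.003, -0.006, 0, -0.324, 0.631, 0, 0.003, -0.006, 0, -0.324, 0.631, 0, 0.003, -0.006, 0, -0.324, 0.631, 0, 0.003, -0.006, 0, -0.324, 0.631, 0.1, 0.003, -0.006, 0, -0.324, 0.631, 0.25, 0.003, -0.006, 0, -0.324, 0.631, 0.25, 0.003, -0.006, 0, -0.324, 0.631, 0.25, 0.003, -0.006, 0],
  "grip": -1
}}

```text
time_s: 9.75
ee_pos: [0.4223, -0.2704, 0.1302]
eef_rot: [[0.989, 0.15, -0.007], [0.15, -0.989, 0.002], [-0.006, -0.003, -1.0]]
wrist_force: [-0.1, -0.4, 0.6]
gripper_width: -0.0003
```

```bash
python3 snap.py 7 wrist side scene; python3 - <<'E'
import pickle,cv2,numpy as np
o,d=pickle.load(open("s7.pkl","rb"))
a=cv2.resize(d["side"][0][130:270,220:380],(400,350),interpolation=2)
b=cv2.resize(d["scene"][0][140:280,220:380],(400,350),interpolation=2)
cv2.imwrite("pics/c7.png",np.hstack([a,b]))
E
```

```text
9.75 [ 0.42225976 -0.2703823   0.13015996] [[ 0.98873688  0.14951258 -0.00673588]
 [ 0.14952798 -0.98875578  0.00184093]
 [-0.00638489 -0.0028274  -0.99997562]] [-0.08955591 -0.43499847  0.55781623] -0.00026850960615371256
```

View pics/c7.png

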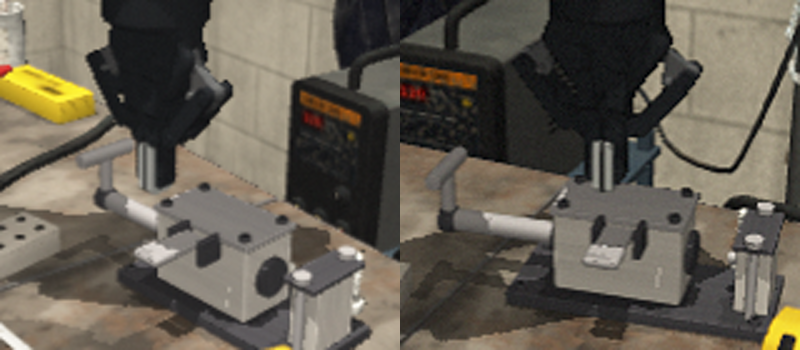

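View pics/wrist7.png

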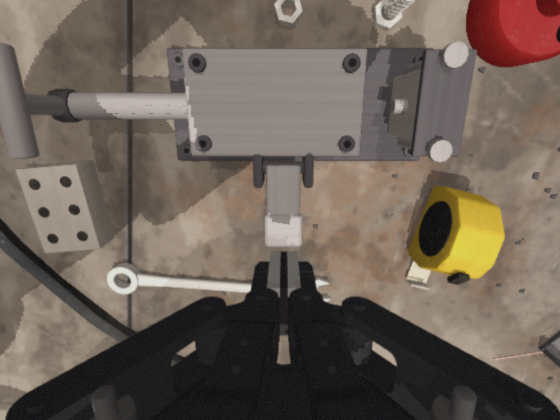

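Wrist view: the pad centre is at (284,229), straight ahead of the shut fingertips (285,262). I'll check its place from here.

```bash
python3 - <<'E'
import pickle
from h import *
o,d=pickle.load(open("s7.pkl","rb"));p,z,c=d["wrist"]
for u,v in[(284,229),(284,215),(284,243)]:print(atz(c,u,v,.081,o),wpt(c,u,v,z[v,u],o))
print(proj(c,o['ee_pos'],o))
E
```

```text
[ 0.42385753 -0.27061703  0.081     ] [ 0.42381009 -0.27062405  0.08087531]
[ 0.43353204 -0.26915421  0.081     ] [ 0.4327268  -0.26927287  0.0785581 ]
[ 0.41389746 -0.27212302  0.081     ] [ 0.41386446 -0.27212791  0.08092375]
[[282.95982359 266.36634949]]
```

>>> {"fn": "jog_arm", "kwargs": {
  "moves": [0.006, 0, 0.08, 0, 0.004, 0, 0.006, 0, 0.15, 0, 0.004, 0, 0.006, 0, 0.168, 0, 0.004, 0, 0.006, 0, 0.168, 0, 0.004, 0]
}}

```text
time_s: 10.3
ee_pos: [0.4247, -0.2708, 0.0904]
eef_rot: [[0.989, 0.15, 0.003], [0.15, -0.989, 0.0], [0.003, 0.0, -1.0]]
wrist_force: [0.9, -0.1, 0.5]
gripper_width: -0.0
```

>>> {"fn": "jog_arm", "kwargs": {
  "moves": [0, 0, 0.008, 0, 0, 0, 0, 0, 0.012, 0, 0, 0]
}}

```text
time_s: 10.5
ee_pos: [0.4251, -0.271, 0.0883]
eef_rot: [[0.989, 0.15, 0.004], [0.15, -0.989, -0.001], [0.003, 0.001, -1.0]]
wrist_force: [-0.1, -0.3, 0.9]
gripper_width: -0.0
```

>>> {"fn": "jog_arm", "kwargs": {
  "moves": [-0.004, 0, 0.01, 0, 0, 0, -0.004, 0, 0.018, 0, 0, 0]
}}

```text
time_s: 10.7
ee_pos: [0.4241, -0.2713, 0.084]
eef_rot: [[0.989, 0.15, 0.004], [0.15, -0.989, -0.001], [0.004, 0.002, -1.0]]
wrist_force: [-0.1, 0.3, -0.3]
gripper_width: -0.0
```

>>> {"fn": "jog_arm", "kwargs": {
  "moves": [-0.002, 0, 0.008, 0, 0, 0, -0.002, 0, 0.008, 0, 0, 0]
}}

```text
time_s: 10.9
ee_pos: [0.4235, -0.2714, 0.0818]
eef_rot: [[0.989, 0.15, 0.004], [0.15, -0.989, -0.001], [0.004, 0.002, -1.0]]
wrist_force: [-1.0, -0.2, -0.0]
gripper_width: 0.0001
```

>>> {"fn": "jog_arm", "kwargs": {
  "moves": [0, 0, 0.006, 0, 0, 0, 0, 0, 0.006, 0, 0, 0]
}}

```text
time_s: 11.1
ee_pos: [0.4235, -0.2715, 0.0803]
eef_rot: [[0.989, 0.15, 0.004], [0.15, -0.989, -0.001], [0.004, 0.002, -1.0]]
wrist_force: [-1.4, -0.5, 2.5]
gripper_width: 0.0003
```

Contact. I press on in small steps.

>>> {"fn": "jog_arm", "kwargs": {
  "moves": [0, 0, 0.005, 0, 0, 0, 0, 0, 0.005, 0, 0, 0]
}}

```text
time_s: 11.3
ee_pos: [0.4234, -0.2715, 0.0792]
eef_rot: [[0.989, 0.15, 0.004], [0.15, -0.989, -0.001], [0.003, 0.002, -1.0]]
wrist_force: [-2.9, -0.2, 4.9]
gripper_width: 0.0002
```

>>> {"fn": "jog_arm", "kwargs": {
  "moves": [0, 0, 0.005, 0, 0, 0, 0, 0, 0.005, 0, 0, 0]
}}

```text
time_s: 11.5
ee_pos: [0.4233, -0.2716, 0.0781]
eef_rot: [[0.989, 0.15, 0.003], [0.15, -0.989, -0.002], [0.003, 0.002, -1.0]]
wrist_force: [-3.8, 0.4, 5.9]
gripper_width: 0.0001
```

>>> {"fn": "jog_arm", "kwargs": {
  "moves": [0, 0, 0.005, 0, 0, 0, 0, 0, 0.005, 0, 0, 0]
}}

```text
time_s: 11.7
ee_pos: [0.4232, -0.2716, 0.077]
eef_rot: [[0.989, 0.15, 0.003], [0.15, -0.989, -0.002], [0.003, 0.002, -1.0]]
wrist_force: [-3.6, 0.7, 5.1]
gripper_width: 0.0001
```

>>> {"fn": "jog_arm", "kwargs": {
  "moves": [0, 0, 0.005, 0, 0, 0, 0, 0, 0.005, 0, 0, 0]
}}

```text
time_s: 11.9
ee_pos: [0.423, -0.2716, 0.0758]
eef_rot: [[0.989, 0.15, 0.003], [0.15, -0.989, -0.002], [0.003, 0.002, -1.0]]
wrist_force: [-1.9, -0.2, 1.9]
gripper_width: 0.0001
```

The force fell from 5 N to 2 N, so it may have fired. I'll look.

```bash
python3 snap.py 8 side scene; python3 - <<'E'
import pickle,cv2,numpy as np
o,d=pickle.load(open("s8.pkl","rb"))
a=cv2.resize(d["side"][0][150:290,220:380],(400,350),interpolation=2)
b=cv2.resize(d["scene"][0][170:310,220:380],(400,350),interpolation=2)
cv2.imwrite("pics/c8.png",np.hstack([a,b]))
E
```

```text
11.9 [ 0.42303266 -0.27158504  0.07577973] [[ 0.98866025  0.150143    0.00282689]
 [ 0.15014797 -0.98866219 -0.00163316]
 [ 0.00254964  0.00203909 -0.99999467]] [-1.94105637 -0.17376465  1.86696133] 0.0001483650702771695
```

View pics/c8.png

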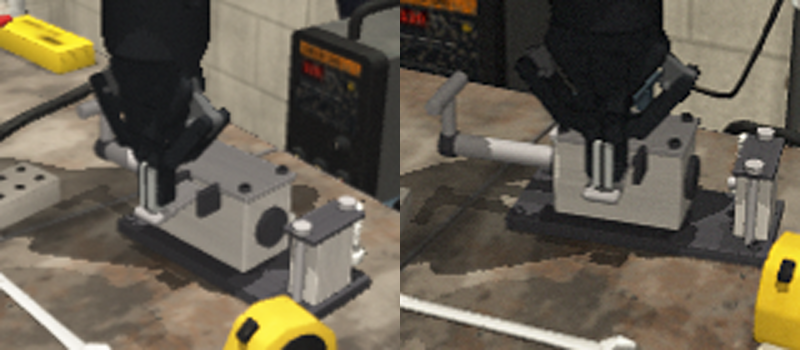

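The bar is still back in this picture, so it had not fired then. I continue with smaller steps.

>>> {"fn": "jog_arm", "kwargs": {
  "moves": [0, 0, 0.003, 0, 0, 0]
}}

```text
time_s: 12.1
ee_pos: [0.423, -0.2716, 0.075]
eef_rot: [[0.989, 0.15, 0.003], [0.15, -0.989, -0.002], [0.003, 0.002, -1.0]]
wrist_force: [-1.4, 0.4, -0.5]
gripper_width: 0.0004
```

>>> {"fn": "jog_arm", "kwargs": {
  "moves": [0, 0, 0.005, 0, 0, 0, 0, 0, 0.005, 0, 0, 0]
}}

```text
time_s: 12.3
ee_pos: [0.4231, -0.2716, 0.0736]
eef_rot: [[0.989, 0.15, 0.003], [0.15, -0.989, -0.002], [0.003, 0.002, -1.0]]
wrist_force: [-0.4, 0.0, 1.5]
gripper_width: -0.0
```

```bash
python3 snap.py 9 scene; python3 - <<'E'
import pickle,cv2,numpy as np
o,d=pickle.load(open("s9.pkl","rb"))
cv2.imwrite("pics/c9.png",cv2.resize(d["scene"][0][170:310,220:380],(640,560),interpolation=2))
E
```

```text
12.3 [ 0.42313328 -0.27161438  0.07361614] [[ 0.98866073  0.15013609  0.00301934]
 [ 0.15014141 -0.9886632  -0.00162172]
 [ 0.00274163  0.00205666 -0.99999413]] [-0.44199657  0.02892083  1.48801249] -4.233711428157827e-05
```

View pics/c9.png

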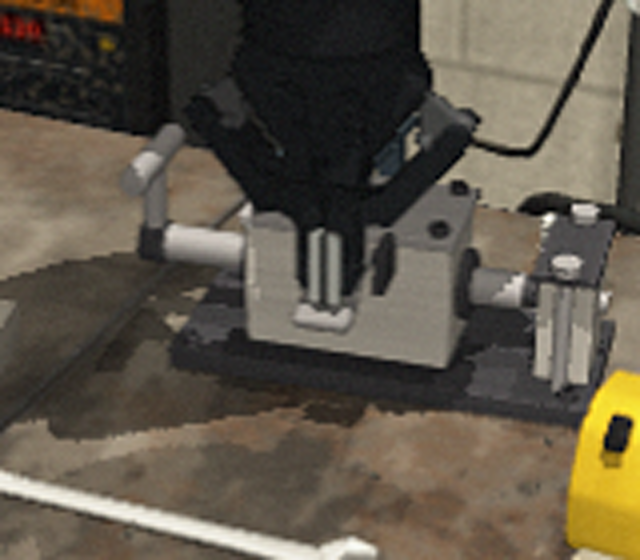

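It has fired: the bar is forward and the nose meets the work block at (525,290). I lift off and check that the dowel is flush.

>>> {"fn": "jog_arm", "kwargs": {
  "moves": [0, 0, -0.03, 0, 0, 0, 0, 0, -0.12, 0, 0, 0, 0, 0, -0.3, 0, 0, 0, 0, 0, -0.5, 0, 0, 0, -0.2, 0, -0.6, 0, 0, 0, -0.3, 0, -0.6, 0, 0, 0, -0.3, 0, -0.6, 0, 0, 0]
}}

```text
time_s: 13.05
ee_pos: [0.3465, -0.2831, 0.2253]
eef_rot: [[0.989, 0.148, 0.004], [0.148, -0.989, -0.004], [0.004, 0.005, -1.0]]
wrist_force: [1.1, -0.0, -0.9]
gripper_width: -0.0001
```

```bash
python3 snap.py 10 wrist side scene; python3 - <<'E'
import pickle,cv2,numpy as np
from h import *
o,d=pickle.load(open("s10.pkl","rb"));o3,d3=pickle.load(open("s3.pkl","rb"))
f=lambda p,a:cv2.resize(p[a[0]:a[0]+60,a[1]:a[1]+80],(400,300),interpolation=2)
cv2.imwrite("pics/c10.png",np.vstack([np.hstack([f(d3["side"][0],(215,300)),f(d["side"][0],(215,300))]),np.hstack([f(d3["scene"][0],(205,310)),f(d["scene"][0],(205,310))])]))
E
```

```text
13.05 [ 0.34648822 -0.28310406  0.22529746] [[ 0.98891599  0.14841469  0.00427065]
 [ 0.14843165 -0.98891468 -0.0039739 ]
 [ 0.00363352  0.00456375 -0.99998298]] [ 1.06578735 -0.03331939 -0.87589566] -8.050026951236553e-05
```

View pics/c10.png

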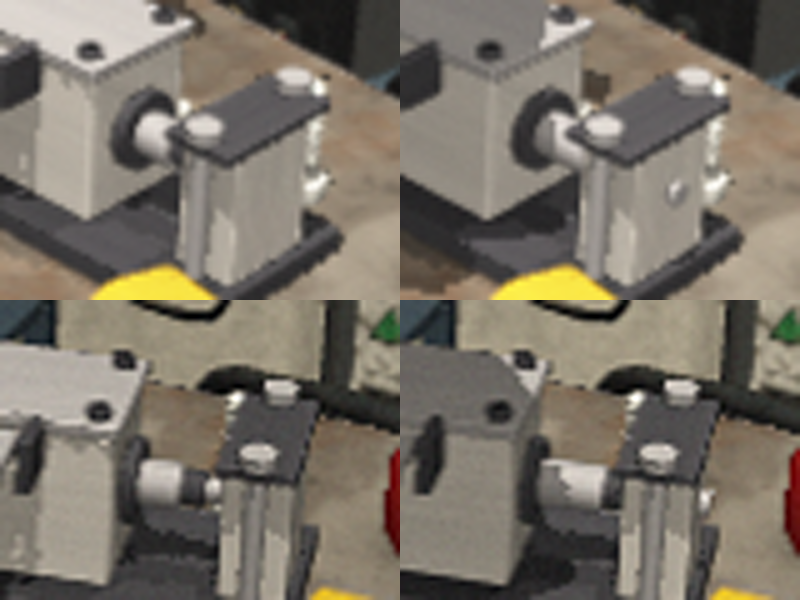

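View pics/wrist10.png

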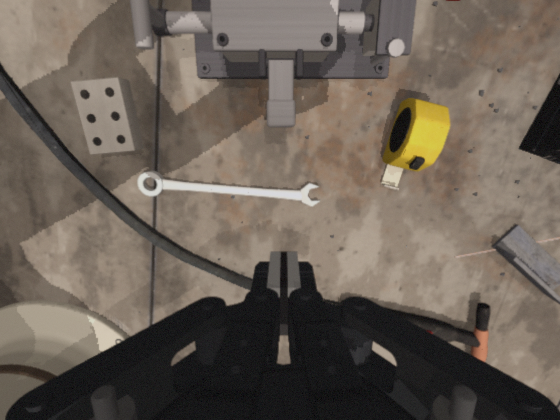

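The nose now sits on the block with no dowel visible between them, and the dowel's end has come out of the far face. I'll confirm with the bar's forward shift, which should be 9 mm.

```bash
python3 - <<'E'
import pickle,cv2,numpy as np
from h import *
ux=np.array([.153,-.988])
X=[]
for s in("s3.pkl","s6.pkl","s10.pkl"):
    d=pickle.load(open(s,"rb"))[1];p,z,c=d["scene"]
    T=T_wc(c);P=[]
    for v in range(185,240):
        for u in range(220,285):
            if z[v,u]>0:
                w=wpt(c,u,v,z[v,u])
                q=w[:2]-np.array([.4835,-.1415]);a=q@ux;b=q@np.array([.988,.153])
                if .084<w[2]<.1 and abs(b)<.026 and -.06<a<.03:P.append(a)
    print(s,len(P),np.median(P),np.percentile(P,[10,90]))
E
```

```text
s3.pkl 106 0.003955919518479945 [-0.0020716   0.00629392]
s6.pkl 101 -0.0287742527665342 [-0.0353067  -0.02656498]
s10.pkl 102 0.011984061235129122 [0.00606125 0.0149414 ]
```

The measured shift is 8.0–8.6 mm, but each pixel covers about 1.5 mm, so I'll take a closer wrist look at the joint.

>>> {"fn": "jog_arm", "kwargs": {
  "moves": [0.2, 0.15, 0, 0, 0, 0, 0.339, 0.261, 0.05, 0, 0, 0, 0.339, 0.261, 0.2, 0, 0, 0, 0.339, 0.261, 0.34, 0, 0, 0, 0.339, 0.261, 0.34, 0, 0, 0, 0.339, 0.261, 0.34, 0, 0, 0]
}}

```text
time_s: 13.8
ee_pos: [0.4431, -0.3343, 0.1396]
eef_rot: [[0.989, 0.15, 0.003], [0.15, -0.989, -0.001], [0.003, 0.001, -1.0]]
wrist_force: [-1.0, 0.7, 0.6]
gripper_width: 0.0001
```

```bash
python3 snap.py 11 wrist; python3 - <<'E'
import pickle,cv2,numpy as np
from h import *
o,d=pickle.load(open("s11.pkl","rb"));p,z,c=d["wrist"]
u,v=proj(c,[.514,-.343,.045],o)[0];print(u,v)
u=int(u);v=int(v);y0=max(0,v-50);cv2.imwrite("pics/c11.png",cv2.resize(p[y0:y0+100,u-65:u+65],None,fx=6,fy=6,interpolation=2));print(y0,u-65)
E
```

```text
13.8 [ 0.44309629 -0.33426413  0.13958721] [[ 9.88621462e-01  1.50398836e-01  2.79202885e-03]
 [ 1.50402104e-01 -9.88624403e-01 -9.98498239e-04]
 [ 2.61009488e-03  1.40706380e-03 -9.99995604e-01]] [-0.99015119  0.74677754  0.59315256] 0.0001487042922504277
308.9540251964937 122.82149999897383
72 243
```

View pics/c11.png

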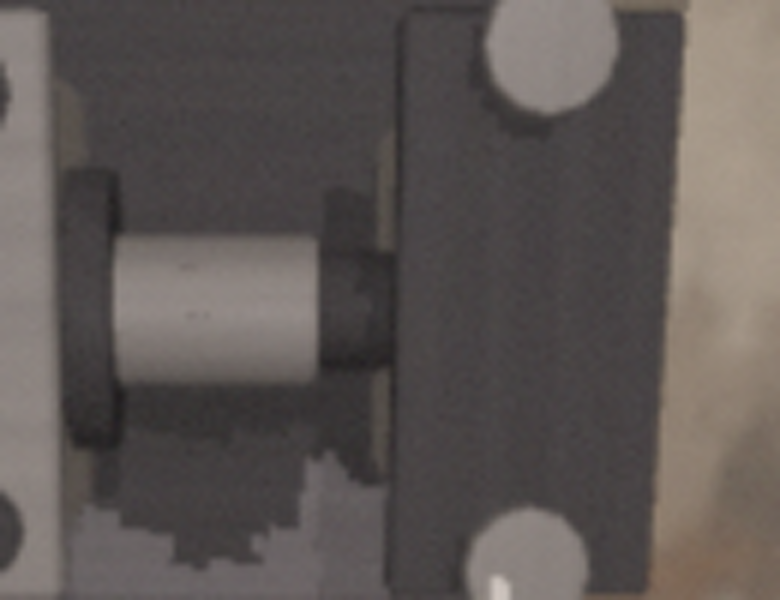

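In the crop the dark nose tip (320–393, 250–370) runs right up to the block face line (about 390) with no bright dowel left between, so it is flush. The arm is clear, so I hand in.

```bash
python3 -c "
from rig import bot
print(bot.close_job())"
```

```text
the job is handed in; nothing more can be done
None
```

The pin setter was cocked and fired once, and the dowel looks flush in the work block. I handed the job in at about 14 s; no verdict is reported.

- **Cocking:** I hooked one finger in front of the T-handle and drew it back in roughly 1 mm steps. I stopped when the pull rose to about 15 N, which I put at about 1.3 mm on the buffer. The trip lever stood up at that point. Easing forward dropped the force to zero, and the pictures showed the striker staying cocked after I let go.
- **Firing:** I pressed the pad down in steps of about 1 mm with shut fingers. The highest reading was about 6 N, and it fired about 6 mm below first contact.
- **Dowel:** The close-up shows the striker nose against the block face with no dowel visible between. The dowel's end has also come out of the far side.
- **One check came out short:** I measured the bar's forward shift at 8.0–8.6 mm where 9 mm was expected. I put that down to the depth camera's coarse resolution at that distance.
- **Loose things:** The gauge block, spanner and tape measure look undisturbed in the last pictures. I did not specifically check the nut and bolt afterwards, but the arm never went near them.

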